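# Walk the stone trough end about end to the pot rail

### The job

Walk the empty cast-stone trough across the table and home against the iron pot rail, pushing it, not lifting it: swing one end forward 8 to 9 cm while the foot at the other end stays planted, then swing that other end past the first by as much again, and so on end about end, until one end meets the rail and the other follows. Bring it up gently, without ramming the rail, so that it finishes with its long side flush against the rail at both ends and within the rail's length. Leave the other things on the table where they are.

Things in the scene. Friction and masses are not known exactly. Their poses are not given: they have to be found in the camera images.
- rail: fixed low wrought-iron pot rail screwed to the table: two level bars on four pickets, 300 mm long, 10 mm thick and 76 mm high (small ball finials to 91 mm), with two foot plates behind it. Origin on the table at the middle of the rail's working face. Its x axis runs along the rail; the trough comes from its -y side; the working face is its plane y = 0 and the iron lies on its +y side.
- trough: loose, open, empty cast-stone trough, 200 mm long (its x), 90 mm wide (its y) over the plinth, 70 mm high, 0.6 to 1.0 kg, standing on two cross feet (12 mm high, 60 mm wide across it) centred 85 mm either side of its middle. The plinth, 12 to 30 mm above the table, is its widest part; the 12 mm thick walls stand 4 mm back. Origin: centre of the underside, on the table
- end_far (a point): middle of the trough's +x end face (the end away from the robot), 21 mm up at plinth height, 100 mm from the trough's middle; 45 mm in front of the rail's face when home. Pushed across its length at this end, the trough turns about the foot at the other end. It takes a few newtons. Seating one end can back the other off the rail by some mm.
- end_near (a point): middle of the trough's -x end face (the end towards the robot), 21 mm up at plinth height, 100 mm from the trough's middle; 45 mm in front of the rail's face when home. Pushed across its length at this end, the trough turns about the foot at the other end. It takes a few newtons. Seating one end can back the other off the rail by some mm.
- pot: empty terracotta plant pot, 112 mm across the rim, 105 mm high, a bystander; origin under its centre
- mister: stainless misting bottle with a black trigger head, 68 mm across, 176 mm high, a bystander; origin under its centre
- seedbox: fixed grey plastic seed box with a shut flip-top lid, 126 x 164 x 76 mm, a bystander; origin under its centre
- trowel: red plastic trowel, 265 mm long, 28 mm high, lying flat, a bystander; origin where the blade begins, handle towards its -x
Not all that is in view belongs to the job. What is shaped like the trough but red is not meant.

How it is judged:
On the way, in this order (a step that is already met when the one before it is completed fails the run):
1. one end is swung forward at least 55 mm while the other end has stayed within 30 mm of its start (((distance of end_far from where it was at the start of the episode above 0.055 m and distance of end_near from where it was at the start of the episode below 0.03 m) or (distance of end_near from where it was at the start of the episode above 0.055 m and distance of end_far from where it was at the start of the episode below 0.03 m))), for 0.1 s.
2. the other end is swung past it: at least 140 mm from its start, while the first end is still 50 to 115 mm from its own start (((distance of end_near from where it was at the start of the episode above 0.14 m and distance of end_far from where it was at the start of the episode between 0.05 and 0.115 m) or (distance of end_far from where it was at the start of the episode above 0.14 m and distance of end_near from where it was at the start of the episode between 0.05 and 0.115 m))), for 0.1 s.
3. one end comes within 10 mm of its home at the rail while the other is still 20 mm or more short of it (((y of end_far in the frame of rail above -0.055 m and y of end_near in the frame of rail below -0.065 m) or (y of end_near in the frame of rail above -0.055 m and y of end_far in the frame of rail below -0.065 m))), for 0.1 s.
At the end, for the whole second after the job is handed in: The trough stands on its feet on the table, at rest, with both ends within 2.5 mm of touching the rail's working face, and its middle within 60 mm of the rail's middle along the rail (y of end_far in the frame of rail between -0.0475 and -0.04 m and y of end_near in the frame of rail between -0.0475 and -0.04 m and x of trough in the frame of rail between -0.06 and 0.06 m and angle between trough's own z axis and vertical below 0.05 rad and height (world z) of trough below 0.004 m and linear speed of trough below 0.01 m/s).
It fails at once if the trough is lifted off the table or tipped (height (world z) of trough above 0.02 m or angle between trough's own z axis and vertical above 0.25 rad).
It fails at once if the trough is rammed against the rail (over 35 N) (contact force between trough and rail above 35 N).
It fails at once if a bystander is moved more than 20 mm (distance of any of pot, mister, trowel from where it was at the start of the episode above 0.02 m).
It fails at once if the pot or the bottle is tipped (angle between any of pot, mister's own z axis and vertical above 0.3 rad).
It also fails if it takes over 72 s, if anything falls off the work surface, if the arm or the gripper's body presses on something with over 40 N, if the wrist force passes 120 N, or if a joint passes its speed limit or range.

### The arm

A 6-joint arm with a two-finger parallel gripper is mounted at the origin on the work surface. World frame = base frame: x ahead of the robot, y to its left, z up, the work surface at z = 0. Lengths are in m, angles in rad, forces in N, time in s.
With the tool pointing down it reaches from about 0.425 to 1.125 m from the base axis. Payload 14.9 kg.
Tool frame: the origin (TCP) lies at the very end of the fingers, on their centre line; the grasp point (between the pads) lies 19 mm behind it; z points along the fingers, x is the direction in which the jaws open and shut, and the axes are right-handed (so a half turn about z gives the same grasp; the last joint's range is limited). The gripper opens to 91 mm and grips with 3 to 60 N. Pads are 32 mm wide; open, the fingers measure 118 mm over their backs; the gripper's body (76 mm by 178 mm) begins 60 mm behind the grasp point.
Start: joints at [1.303, 0.379, 1.734, -0, 1.028, -0.033], TCP at [0.163, 0.681, 0.214] pointing down, gripper open.
Joint ranges: [-2.77, 2.77], [-0.74, 2.19], [0, 2.66], [-1.06, 4.2], [0.31, 2.87], [-3.08, 3.08]. Speed limits (rad/s): [1.89, 1.89, 2.39, 3.14, 3.14, 3.14].

### API

Orientations are given as a unit quaternion [w, x, y, z].
In Python, from cell import get_obs, grab_frame, camera_model, job_done gives the robot as it stands.
- The arm moves only by the tool apply_moves, never from a script. Its argument "motion" is a list that holds one entry, the list of rows, each a list of 5 numbers: the shift along the world's x, y, z in cm, then the turn about the world's z in rad, then the opening, from -1 (shut) to 1 (fully open). In form: [[[x, y, z, spin, fingers], ...]]. A call has 1 to 20 rows; each row shifts and turns the commanded pose from where the row before left it; what a row does not reach is not made up. A row lasts 1/12 s, in which the tool goes at most 41.7 mm and 7.16 degrees, less where a joint would pass 70% of its speed; a pose out of reach is approached as far as the arm can. A call is refused whole if a number of a shift passes 4.17 or a number of a turn 0.125, either way. A call with a gripper value outside its range is refused whole. The fingers move at their own pace and stop on an object; "force" is the grip in N (left out, the last holds). Time passes only in rows, so rows that do not move let the fingers close. It gives the time, the measured TCP pose, the force and the opening at its end, in the units of the state.
- get_obs(): the state, without advancing time (a new reading comes with each control period).
- grab_frame(name): name is "scene" or "top" or "wrist"; returns the picture (400x640x3 uint8, red, green, blue); there is no depth.
- camera_model(name): a dict with "fov_y" (degrees; the focal length in pixels is half the picture's height over the tangent of half this angle, whatever the lens; pixels are square), "cx", "cy" (the principal point, pixels), "dist" ([k1, k2, p1, p2, k3] as OpenCV has them; the pictures are not rectified), "extrinsics" (4x4, takes a point from world to camera coordinates). Camera axes: x right, y down, z forward; pixel columns grow to the right and rows downward; lengths in m; the calibration is good to about 2 mm. A picture is of the moment at which its call begins: read the wrist's pose just before it. camera_model takes no time and is no camera call; for the wrist camera it gives the pose at the moment of the call.
- job_done(): hands the job in, once; it reports no verdict.
The state is a dict: "time": time; "joint_positions": joint angles; "joint_vel": joint speeds; "tau": joint torques, N m; "position": TCP position; "ee_rot": TCP orientation; "force": force on the tool from outside, world axes, zero at the start; "wrist_torque": the same for the moment, N m; "gripper_width": opening from 0.0 (shut) to 1.0 (fully open).
Only numpy, scipy, OpenCV 4.12 (cv2) and the standard library are available. Lean on these libraries where they do the work, as an engineer would, in place of code of your own. Each camera call takes 0.05 s, during which the arm holds its last target.

## Working session

There is one attempt and no reset: what is moved stays moved. The work goes in short steps, Python scripts to look and compute and a tool call to move; the robot and the scene stay as the last step left them, time stands still between calls to the robot, and variables do not carry over. Pictures are saved under pics/ and viewed, and the job is handed in when it is done.

Besides the shell and the picture viewer there is one more tool, called in YAML: its name, and indented under it one key for each argument. apply_moves: Moves the arm, as the interface text tells. Its arguments: {"type":"object","properties":{"motion":{"type":"array"},"force":{"type":"number"}},"required":["motion"]}

```bash
mkdir -p pics; ls
python3 - <<'E'
from cell import *
import cv2
o=get_obs();print(o)
for n in("scene","top","wrist"):
    m=camera_model(n);print(n,m)
    cv2.imwrite(f"pics/{n}0.png",grab_frame(n)[:,:,::-1])
E
```

```text
pics
{'time': 0.0, 'joint_positions': array([ 1.30269013e+00,  3.79398966e-01,  1.73480108e+00,  1.59890282e-05,
        1.02848832e+00, -3.32908767e-02]), 'joint_vel': array([ 0.00222769, -0.00016345,  0.00056761,  0.00027664,  0.00190521,
        0.00102421]), 'tau': array([-1.93594242e-03, -7.63722396e+01, -4.34362042e+01,  6.51552994e-02,
        4.25162504e-02, -6.62645925e-05]), 'position': array([0.16275243, 0.68039921, 0.21328491]), 'ee_rot': array([ 3.19332808e-04,  7.85070391e-01,  6.19406313e-01, -4.45221805e-04]), 'force': array([-0.80766998,  0.03585717,  0.98519336]), 'wrist_torque': array([-0.00981126,  0.00035529, -0.01529855]), 'gripper_width': 0.9949441370398439}
scene {'fov_y': 52.102922961320004, 'cx': 314.78506251778236, 'cy': 196.47824005244837, 'dist': array([-0.0408838,  0.       ,  0.       ,  0.       ,  0.       ]), 'extrinsics': array([[ 0.65811928,  0.75291036, -0.00223626, -0.34325516],
       [ 0.54594219, -0.47924945, -0.68721692, -0.25003795],
       [-0.51848446,  0.45104984, -0.72644883,  1.40556997],
       [ 0.        ,  0.        ,  0.        ,  
[... 250 characters left out ...]

       [-0.98675819, -0.02812521, -0.15974122,  0.5167328 ],
       [ 0.16008284, -0.01033102, -0.98704952,  1.2525182 ],
       [ 0.        ,  0.        ,  0.        ,  1.        ]])}
wrist {'fov_y': 70.62796885485352, 'cx': 317.64387258560936, 'cy': 200.18206988827447, 'dist': array([0.0075896, 0.       , 0.       , 0.       , 0.       ]), 'extrinsics': array([[ 2.32407575e-01,  9.72618395e-01, -4.20877896e-04,
        -6.99378554e-01],
       [ 9.45112077e-01, -2.25732703e-01,  2.36236976e-01,
        -2.54323404e-02],
       [ 2.29673422e-01, -5.53010394e-02, -9.71695381e-01,
         3.89853771e-01],
       [ 0.00000000e+00,  0.00000000e+00,  0.00000000e+00,
         1.00000000e+00]])}
```

View pics/scene0.png

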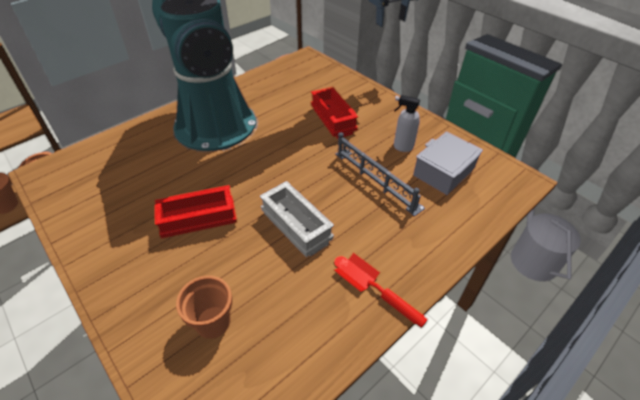

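View pics/top0.png

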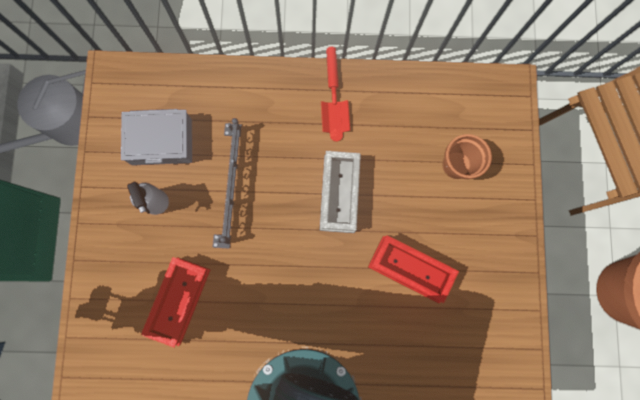

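```bash
cat > h.py <<'E'
from cell import *
import cv2, numpy as np
def K(m):
    f=200/np.tan(np.radians(m["fov_y"])/2); return np.array([[f,0,m["cx"]],[0,f,m["cy"]],[0,0,1.]])
def proj(P,m):
    E=m["extrinsics"]; P=np.atleast_2d(np.float64(P))
    return cv2.projectPoints(P,cv2.Rodrigues(E[:3,:3])[0],E[:3,3],K(m),m["dist"])[0][:,0]
def ray(px,m,z):
    E=m["extrinsics"];R=E[:3,:3];c=-R.T@E[:3,3]
    u=cv2.undistortPoints(np.float64(px).reshape(-1,1,2),K(m),m["dist"])[:,0]
    d=np.c_[u,np.ones(len(u))]@R
    return c+d*((z-c[2])/d[:,2])[:,None]
def zoom(img,x0,y0,x1,y1,s,name):
    c=cv2.resize(img[y0:y1,x0:x1],None,fx=s,fy=s,interpolation=cv2.INTER_CUBIC); cv2.imwrite(name,c[:,:,::-1])
E
python3 - <<'E'
from h import *
m=camera_model("top");print(proj([[0.163,.681,.214],[0,0,0]],m))
i=grab_frame("top");np.save("top0.npy",i)
zoom(i,200,100,380,260,4,"pics/z1.png")
s=grab_frame("scene");np.save("scene0.npy",s)
zoom(s,230,110,440,260,3.8,"pics/z2.png")
E
```

```text
[[-21.4960435  343.61686848]
 [303.177497   407.78255287]]
```

View pics/z1.png

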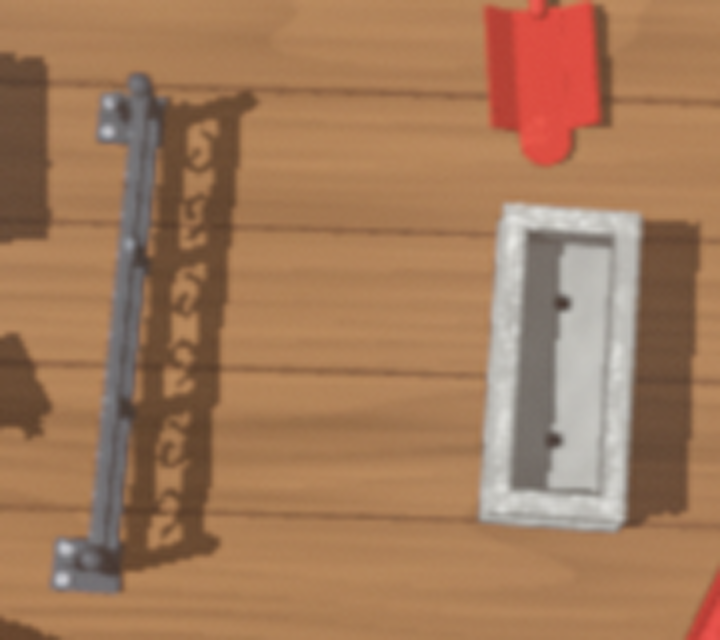

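View pics/z2.png

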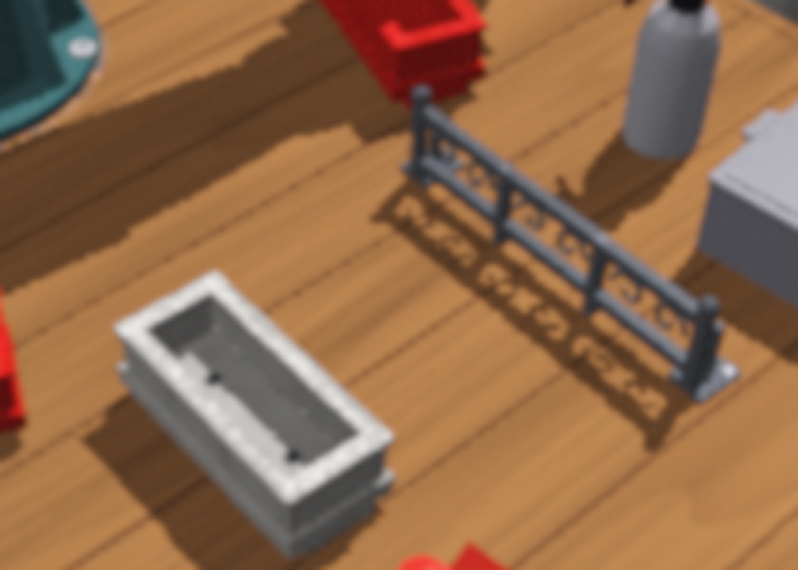

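View pics/wrist0.png

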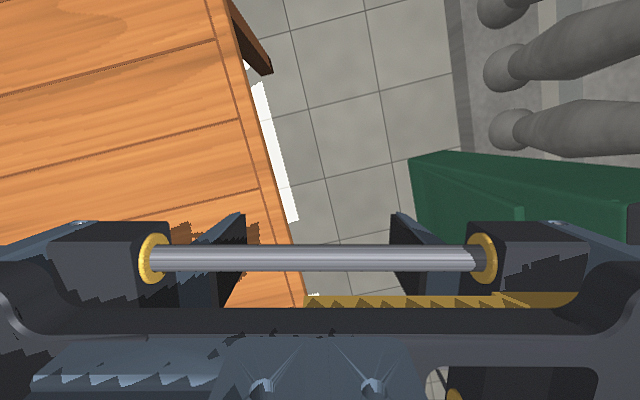

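```bash
cat >> h.py <<'E'
from scipy.optimize import minimize
def boxes(p):
    x,y,t=p; V=[]
    for lx,ly,z0,z1 in((.1,.045,.012,.03),(.096,.041,.03,.07)):
        for a in(-1,1):
            for b in(-1,1):
                for z in(z0,z1): V.append([a*lx,b*ly,z])
    V=np.array(V); c,s=np.cos(t),np.sin(t)
    return np.c_[x+c*V[:,0]-s*V[:,1], y+s*V[:,0]+c*V[:,1], V[:,2]]
def soft(p,m,S=8,box=None):
    x0,y0,x1,y1=box
    q=(proj(boxes(p),m)-[x0-.5,y0-.5])*S
    hull=cv2.convexHull(np.round(q).astype(np.int32))
    M=np.zeros(((y1-y0)*S,(x1-x0)*S),np.float32); cv2.fillConvexPoly(M,hull,1)
    return cv2.resize(M,None,fx=1/S,fy=1/S,interpolation=cv2.INTER_AREA)
def tmask(i,box):
    x0,y0,x1,y1=box;h=cv2.cvtColor(i[y0:y1,x0:x1],cv2.COLOR_RGB2HSV)
    m=(h[:,:,1]<70).astype(np.uint8)
    n,l,st,_=cv2.connectedComponentsWithStats(m)
    k=1+np.argmax(st[1:,4]); l=(l==k).astype(np.uint8)
    return cv2.morphologyEx(l,cv2.MORPH_CLOSE,np.ones((5,5)))
def fit(views,p0):
    # views: (img,model,box)
    D=[(tmask(i,b),m,b) for i,m,b in views]
    def c(q):
        p=(q[0]/100,q[1]/100,q[2]/10)
        return sum(np.abs(M-soft(p,m,8,b)).sum() for M,m,b in D)
    q0=np.array([p0[0]*100,p0[1]*100,p0[2]*10])
    sm=np.vstack([q0]+[q0+d for d in np.eye(3)*[1.,1.,.6]])
    r=minimize(c,q0,method="Nelder-Mead",options=dict(initial_simplex=sm,xatol=1e-3,fatol=.01))
    q=r.x; sm=np.vstack([q]+[q+d for d in np.eye(3)*[-.3,.3,.3]])
    r=minimize(c,q,method="Nelder-Mead",options=dict(initial_simplex=sm,xatol=1e-3,fatol=.01))
    q=r.x; return np.array([q[0]/100,q[1]/100,q[2]/10]),r.fun,[M.sum() for M,_,_ in D]
E
python3 - <<'E'
from h import *
mt=camera_model("top");ms=camera_model("scene")
t=np.load("top0.npy");s=np.load("scene0.npy")
print(ray([[340,190]],mt,.07))
p0=[*ray([[340,190]],mt,.07)[0][:2],0.]
bt=(305,140,375,250);bs=(245,165,345,265)
for v in([(t,mt,bt)],[(s,ms,bs)],[(t,mt,bt),(s,ms,bs)]): print(fit(v,p0))
# rail guesses (zoom px)
z=lambda a:np.array(a)/4+[200,100]-0.375
# finial tops at far/near
print("finials top",ray(z([[139,82],[92,556]]),mt,.085))
z2=lambda a:np.array(a)/3.8+[230,110]-.37
print("finials scene",ray(z2([[421,95],[708,303]]),ms,.085))
E
```

```text
[[ 0.53637234 -0.07694396  0.07      ]]
(array([ 0.53911075, -0.07923886, -0.03956432]), np.float64(159.0), [np.uint64(2942)])
(array([ 0.53367281, -0.07740976, -0.04558088]), np.float64(164.921875), [np.uint64(3031)])
(array([ 0.53777136, -0.07810771, -0.04443008]), np.float64(347.90625), [np.uint64(2942), np.uint64(3031)])
finials top [[0.70521324 0.19409801 0.085     ]
 [0.40539299 0.20730727 0.085     ]]
finials scene [[0.40466405 0.20460276 0.085     ]
 [0.70159326 0.19443852 0.085     ]]
```

Run:
```python
from h import *
mt=camera_model("top")
print("trowel blade corners/tip z.02",ray([[321,100],[349,101],[323,131],[349,131],[337,140]],mt,.02).round(3))
print("pot rim",ray([[445,157],[492,157],[468,136],[468,178]],mt,.105).round(3))
print("redR",ray([[385,238],[371,265],[458,270],[440,300]],mt,.07).round(3))
print("mister",ray([[150,198]],mt,.05).round(3), ray([[135,188]],mt,.176).round(3))
print("redL",ray([[178,258],[207,265],[180,345],[143,335]],mt,.07).round(3))
```

```text
trowel blade corners/tip z.02 [[ 0.789 -0.025  0.02 ]
 [ 0.789 -0.1    0.02 ]
 [ 0.703 -0.032  0.02 ]
 [ 0.705 -0.101  0.02 ]
 [ 0.68  -0.07   0.02 ]]
pot rim [[ 0.62  -0.333  0.105]
 [ 0.624 -0.449  0.105]
 [ 0.676 -0.391  0.105]
 [ 0.569 -0.389  0.105]]
redR [[ 0.419 -0.19   0.07 ]
 [ 0.352 -0.156  0.07 ]
 [ 0.345 -0.37   0.07 ]
 [ 0.272 -0.325  0.07 ]]
mister [[0.506 0.402 0.05 ]] [[0.508 0.398 0.176]]
redL [[0.356 0.316 0.07 ]
 [0.341 0.244 0.07 ]
 [0.151 0.297 0.07 ]
 [0.172 0.386 0.07 ]]
```

apply_moves:
  motion:
    - [[2.4,-2.7,0.6,-0.095,-1],[2.4,-2.7,0.6,-0.095,-1],[2.4,-2.7,0.6,-0.095,-1],[2.4,-2.7,0.6,-0.095,-1],[2.4,-2.7,0.6,-0.095,-1],[2.4,-2.7,0.6,-0.095,-1],[2.4,-2.7,0.6,-0.095,-1],[2.4,-2.7,0.6,-0.095,-1],[2.4,-2.7,0.6,-0.095,-1],[2.4,-2.7,0.6,-0.095,-1],[2.4,-2.7,0.6,-0.095,-1],[2.4,-2.7,0.6,-0.095,-1],[2.4,-2.7,0.6,-0.095,-1],[2.4,-2.7,0.6,-0.095,-1],[0,0,0,0,-1]]
  force: 20

```text
time: 1.5
position: [0.5023, 0.2995, 0.2993]
ee_rot: [-0.0, 1.0, -0.002, 0.001]
force: [-0.2, 0.0, -0.8]
gripper_width: 0.005
```

apply_moves:
  motion:
    - [[0.98,-3.9,0,0,-1],[0.98,-3.9,0,0,-1],[0.98,-3.9,0,0,-1],[0.98,-3.9,0,0,-1],[0.98,-3.9,0,0,-1],[0.98,-3.9,0,0,-1],[0.98,-3.9,0,0,-1],[0.98,-3.9,0,0,-1],[0.98,-3.9,0,0,-1],[0.98,-3.9,0,0,-1],[0.98,-3.9,0,0,-1],[0.98,-3.9,0,-0.04,-1],[0,0,-4,0,-1],[0,0,-4,0,-1],[0,0,-4,0,-1],[0,0,-4,0,-1],[0,0,-4,0,-1],[0,0,-4,0,-1],[0,0,-2.5,0,-1],[0,0,-1.4,0,-1]]

```text
time: 3.17
position: [0.6145, -0.1644, 0.0153]
ee_rot: [-0.001, 1.0, -0.017, -0.002]
force: [-0.1, 0.8, 0.6]
gripper_width: 0.003
```

Run:
```python
from h import *
print(get_obs()['position'],get_obs()['force'])
zoom(grab_frame("scene"),200,60,440,280,3,"pics/s1.png")
zoom(grab_frame("wrist"),0,0,640,400,1.2,"pics/w1.png")
```

```text
[ 0.61454122 -0.16439409  0.0153216 ] [-0.08774218  0.79213114  0.64745566]
```

View pics/s1.png

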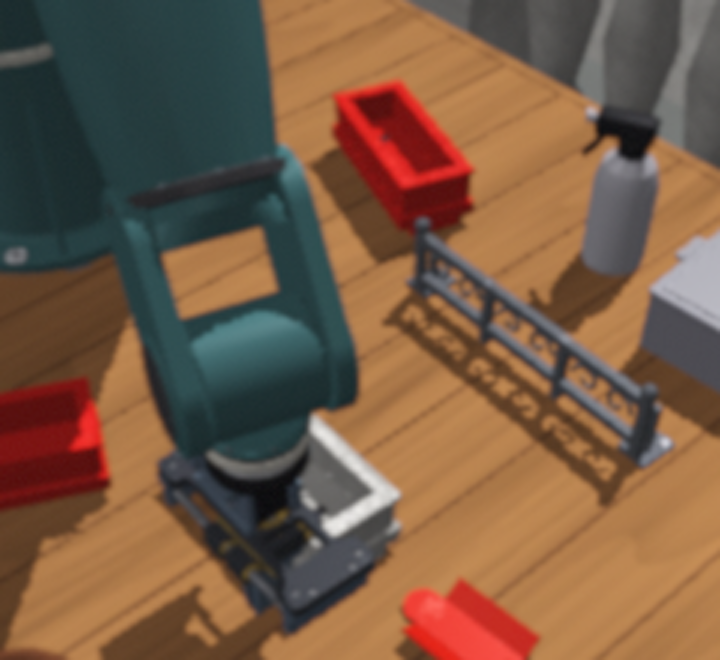

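View pics/w1.png

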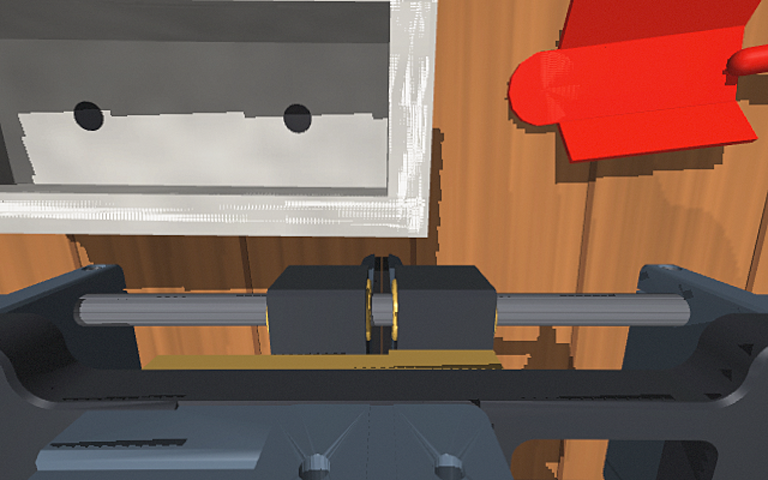

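apply_moves:
  motion:
    - [[0,0,-0.3,0,-1],[0.2,0.3,0,0,-1],[0.2,0.3,0,0,-1],[0,0.3,0,0,-1],[0,0.3,0,0,-1],[0,0.3,0,0,-1],[0,0.3,0,0,-1],[0,0.3,0,0,-1],[0,0.3,0,0,-1],[0,0.3,0,0,-1]]

```text
time: 4.1
position: [0.6209, -0.1382, 0.0161]
ee_rot: [0.0, 1.0, -0.017, 0.0]
force: [1.9, -4.9, -0.1]
gripper_width: 0.007
```

apply_moves:
  motion:
    - [[0.1,0.4,-0.1,0.023,-1],[0.1,0.4,-0.1,0.023,-1],[0.1,0.4,-0.1,0.023,-1],[0.1,0.4,-0.1,0.023,-1],[0.1,0.4,0,0.023,-1],[0.1,0.4,0,0.023,-1],[0.1,0.4,0,0.023,-1],[0.1,0.4,0,0.023,-1],[0.1,0.4,0,0.023,-1],[0,0.4,0,0.023,-1],[0,0,0,0,-1]]

```text
time: 5.02
position: [0.6296, -0.0975, 0.012]
ee_rot: [-0.0, 0.995, 0.099, 0.0]
force: [-0.6, 0.6, 0.3]
gripper_width: 0.008
```

Run:
```python
from h import *
print(get_obs()['position'],get_obs()['force'])
zoom(grab_frame("top"),200,60,440,260,3,"pics/t2.png")
zoom(grab_frame("wrist"),0,0,640,400,1.2,"pics/w2.png")
```

```text
[ 0.6296252  -0.09745081  0.01197694] [-0.63127012  0.59924117  0.26005427]
```

View pics/t2.png

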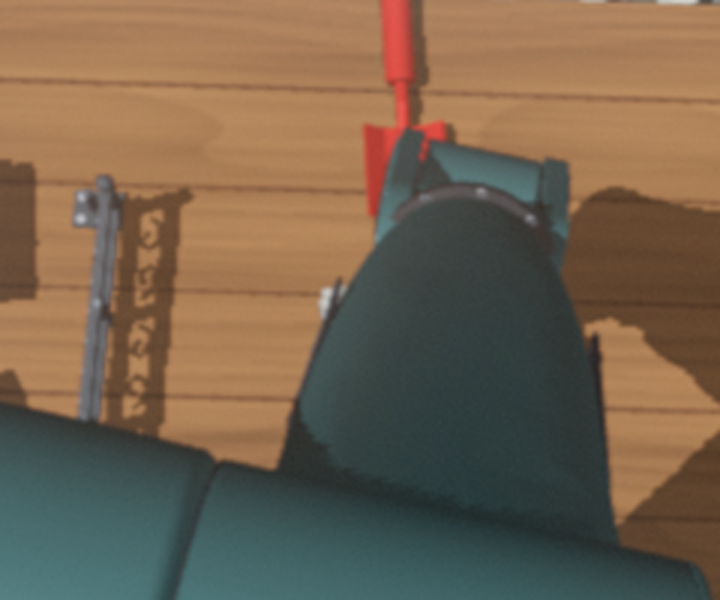

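View pics/w2.png

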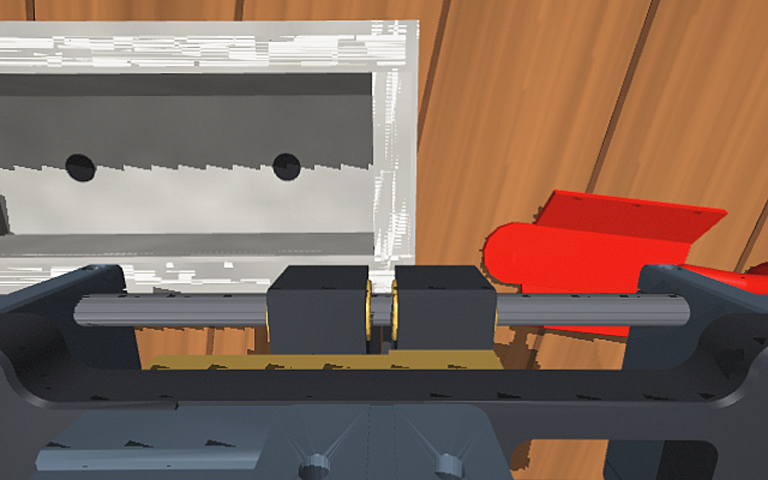

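apply_moves:
  motion:
    - [[0,0.4,0,0.024,-1],[0,0.4,0,0.024,-1],[0,0.4,0,0.024,-1],[0,0.4,0,0.024,-1],[0,0.4,0,0.024,-1],[0,0.4,0,0.024,-1],[0,0.4,0,0.024,-1],[-0.1,0.4,0,0.024,-1],[-0.1,0.4,0,0.024,-1],[0,0,0,0,-1],[0,0,0,0,-1]]

```text
time: 6.03
position: [0.6272, -0.0619, 0.012]
ee_rot: [-0.0, 0.979, 0.205, -0.0]
force: [-0.3, -0.5, -0.7]
gripper_width: 0.009
```

```bash
cat >> h.py <<'E'
def wsnap(name):
    m=camera_model("wrist");i=grab_frame("wrist");zoom(i,0,0,640,400,1.2,name);np.savez(name[:-4],i=i,**{k:np.asarray(v) for k,v in m.items()})
def wload(name):
    d=np.load(name[:-4]+".npz"); return d["i"],{k:(float(d[k]) if d[k].ndim==0 else d[k]) for k in d.files if k!="i"}
E
python3 - <<'E'
from h import *
print(get_obs()['position'],get_obs()['force'])
wsnap("pics/w3.png")
zoom(grab_frame("scene"),200,60,440,280,3,"pics/s3.png")
E
```

```text
[ 0.62723168 -0.06186079  0.01195805] [-0.27912113 -0.46165776 -0.74050385]
```

View pics/w3.png

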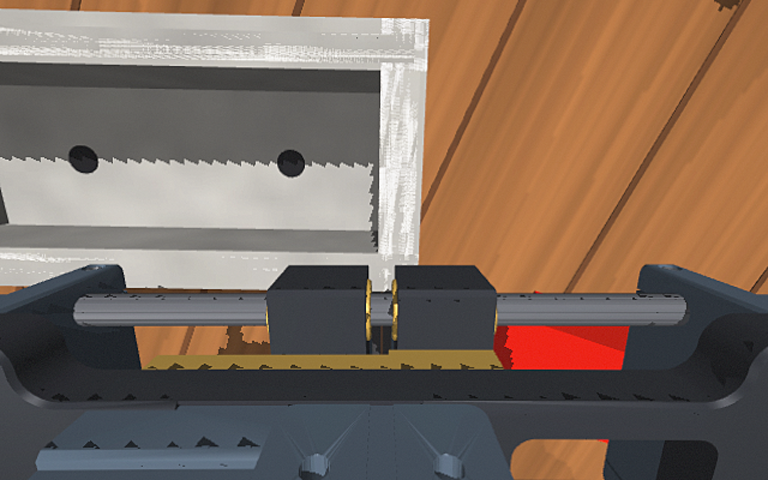

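View pics/s3.png

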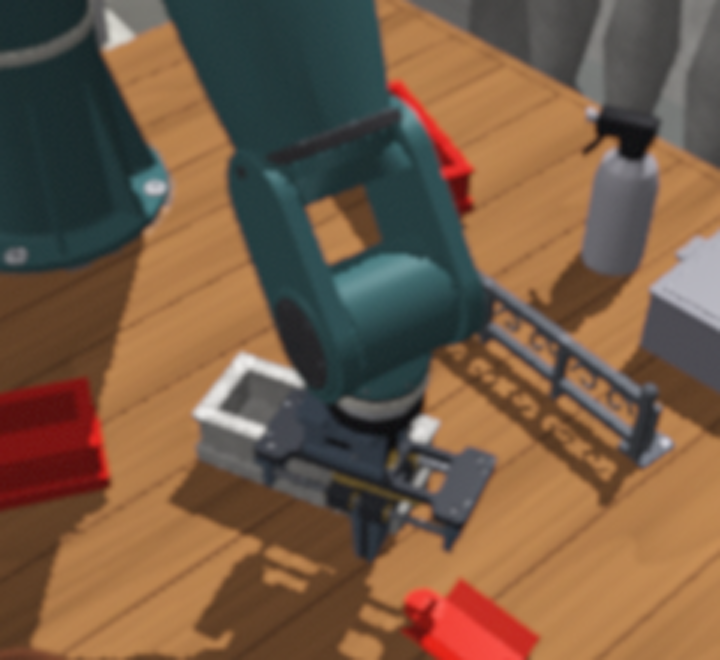

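apply_moves:
  motion:
    - [[0.4,-0.9,0,0,-1],[0.4,-0.9,0,0,-1],[0,0,4,0,-1],[-1,-1,3.5,0,-1],[-2,-1,3,0,-1],[-3,-1,2,0,-1],[-3,-1,2,0,-1],[-3,-1,2,0,-1],[-2.6,-1.2,2,0,-1],[0,0,0,0,-1],[0,0,0,0,-1]]

```text
time: 7.05
position: [0.4897, -0.1436, 0.1983]
ee_rot: [0.001, 0.979, 0.203, 0.001]
force: [-0.2, 0.6, -0.4]
gripper_width: 0.009
```

Run:
```python
from h import *
print(get_obs()['position'],get_obs()['force'])
wsnap("pics/w4.png")
```

```text
[ 0.48968221 -0.14359287  0.19834193] [-0.15786083  0.61258446 -0.35075708]
```

View pics/w4.png

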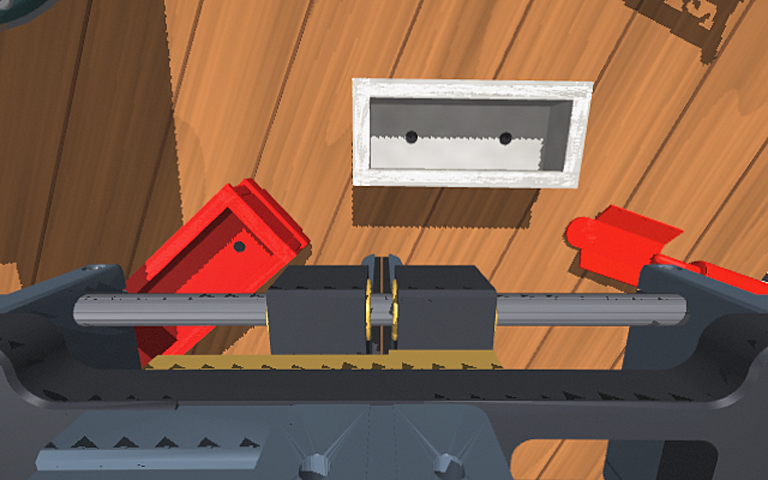

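```bash
cat >> h.py <<'E'
def corners_pose(px,m,z=.07):
    # px order: local(-,+),(+,+),(+,-),(-,-) rim corners
    P=ray(px,m,z)[:,:2]; c=P.mean(0); L=P[1]-P[0]+P[2]-P[3]; t=np.arctan2(L[1],L[0])
    e=lambda s:(c+s*.1*np.array([np.cos(t),np.sin(t)])).round(4)
    print("len",np.linalg.norm(P[1]-P[0]).round(4),np.linalg.norm(P[2]-P[3]).round(4),"wid",np.linalg.norm(P[0]-P[3]).round(4),np.linalg.norm(P[1]-P[2]).round(4))
    print("c",c.round(4),"t",round(t,4),"far",e(1),"near",e(-1)); return c,t
E
python3 - <<'E'
from h import *
i,m=wload("pics/w4.png")
z=lambda a:np.array(a)/1.2
corners_pose(z([[352,79],[592,82],[578,188],[353,186]]),m)
print("redcorner",ray(z([[248,180],[308,247]]),m,.03))
P=[0.5377,-.0785,-.042]
for s in(1,-1):print(P[0]+s*.1*np.cos(P[2]),P[1]+s*.1*np.sin(P[2]))
E
```

```text
len 0.1954 0.197 wid 0.0862 0.0855
c [ 0.5228 -0.0369] t 0.3989 far [0.615 0.002] near [ 0.4307 -0.0757]
redcorner [[ 0.35040408 -0.15482376  0.03      ]
 [ 0.42862681 -0.19540326  0.03      ]]
0.6376118129646376 -0.08269876530890478
0.43778818703536226 -0.07430123469109522
```

apply_moves:
  motion:
    - [[0,0,-4,0,-1],[0,0,-4,0,-1],[0,0,-4,0,-1],[0,0,-4,0,-1],[0,0,-2,0,-1],[0,0,-0.6,0,-1],[0,0,0,0,-1],[-0.1,0.4,0,0,-1],[-0.2,0.4,0,0,-1],[-0.2,0.4,0,0,-1],[-0.2,0.4,0,0,-1],[-0.2,0.4,0,0,-1],[-0.2,0.4,0,0,-1],[0,0,0,0,-1]]

```text
time: 8.27
position: [0.4787, -0.1178, 0.0115]
ee_rot: [0.0, 0.979, 0.205, 0.001]
force: [0.0, 0.1, 0.4]
gripper_width: 0.008
```

apply_moves:
  motion:
    - [[-0.3,0.4,0,-0.033,-1],[-0.3,0.4,0,-0.033,-1],[-0.3,0.4,0,-0.033,-1],[-0.3,0.4,0,-0.033,-1],[-0.3,0.4,0,-0.033,-1],[-0.3,0.4,0,-0.033,-1],[-0.2,0.4,0,-0.028,-1],[-0.2,0.4,0,-0.028,-1],[-0.2,0.4,0,-0.028,-1],[-0.2,0.4,0,-0.028,-1],[-0.2,0.4,0,-0.028,-1],[-0.2,0.4,0,-0.028,-1],[-0.2,0.4,0,-0.028,-1],[0,0,0,0,-1]]

```text
time: 9.43
position: [0.4464, -0.0659, 0.0112]
ee_rot: [0.0, 1.0, 0.008, 0.0]
force: [0.2, -0.2, -0.3]
gripper_width: 0.005
```

Run:
```python
from h import *
print(get_obs()['position'],get_obs()['force'])
wsnap("pics/w5.png")
```

```text
[ 0.44644961 -0.0658966   0.01118837] [ 0.21477959 -0.16724007 -0.30284965]
```

View pics/w5.png

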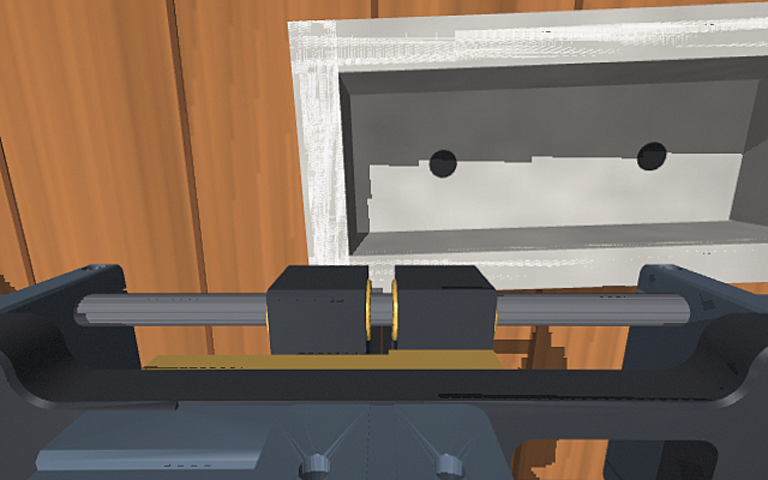

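apply_moves:
  motion:
    - [[-0.12,0.45,0,-0.023,-1],[-0.12,0.45,0,-0.023,-1],[-0.12,0.45,0,-0.023,-1],[-0.12,0.45,0,-0.023,-1],[-0.12,0.45,0,-0.023,-1],[-0.12,0.45,0,-0.023,-1],[-0.12,0.45,0,-0.023,-1],[-0.1,0.45,0,-0.023,-1],[0,0.45,0,-0.023,-1],[0,0.45,0,-0.023,-1],[0,0.45,0,-0.023,-1],[0,0.45,0,-0.023,-1],[0,0.45,0,-0.023,-1],[0,0.45,0,-0.023,-1],[0,0.45,0,-0.023,-1],[0,0,0,0,-1]]

```text
time: 10.82
position: [0.4368, 0.0016, 0.0109]
ee_rot: [0.0, 0.987, -0.163, -0.0]
force: [0.2, -0.5, -0.1]
gripper_width: 0.008
```

Run:
```python
from h import *
print(get_obs()['position'],get_obs()['force'])
wsnap("pics/w6.png")
```

```text
[0.4368287  0.00157318 0.01091261] [ 0.16540837 -0.47265122 -0.07599131]
```

View pics/w6.png

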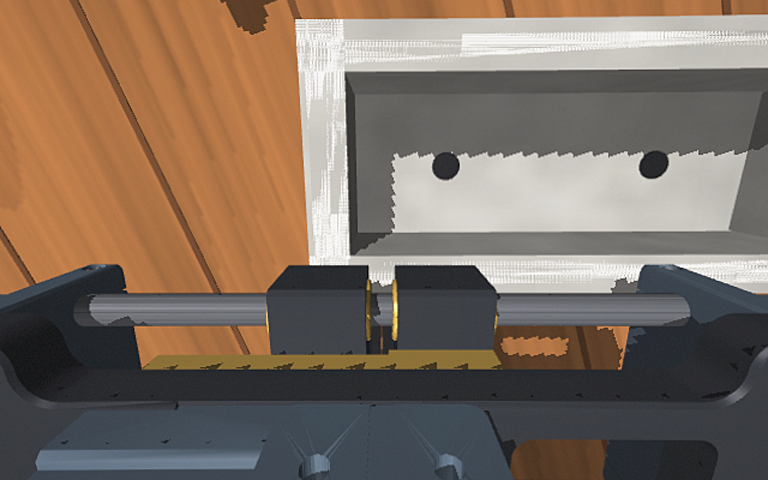

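Run:
```python
from h import *
i,m=wload("pics/w6.png")
P=ray(np.array([[296,19],[767,14],[348,69],[767,70]])/1.2,m,.07)[:,:2]; print(P)
for a,b in((0,1),(2,3)): d=P[b]-P[a]; print(np.arctan2(d[1],d[0]))
```

```text
[[0.44580549 0.10972207]
 [0.57539509 0.06657675]
 [0.45564336 0.09229179]
 [0.57451943 0.05123111]]
-0.32139478906552976
-0.3325776428771665
```

apply_moves:
  motion:
    - [[0,0.4,0,-0.023,-1],[0,0.4,0,-0.023,-1],[0,0.4,0,-0.023,-1],[0,0.2,0,-0.01,-1],[0,0,0,0,-1],[0,0,0,0,-1],[-0.4,-0.9,0,0,-1],[-0.4,-0.9,0,0,-1],[0,0,4,0,-1],[0,0,4,0,-1],[2,-0.8,3,0,-1],[3,-1.2,2,0,-1],[3,-1,2,0,-1],[3,-1,2,0,-1],[3,-1,1,0,-1],[2,-0.5,0,0,-1],[0,0,0,0,-1],[0,0,0,0,-1]]

```text
time: 12.37
position: [0.5888, -0.0589, 0.1904]
ee_rot: [0.0, 0.979, -0.202, -0.0]
force: [-0.4, 1.3, 0.0]
gripper_width: 0.005
```

Run:
```python
from h import *
print(get_obs()['position'],get_obs()['force'])
wsnap("pics/w7.png")
```

```text
[ 0.5888363  -0.05891026  0.19042676] [-0.3964622   1.32877611  0.01601315]
```

View pics/w7.png

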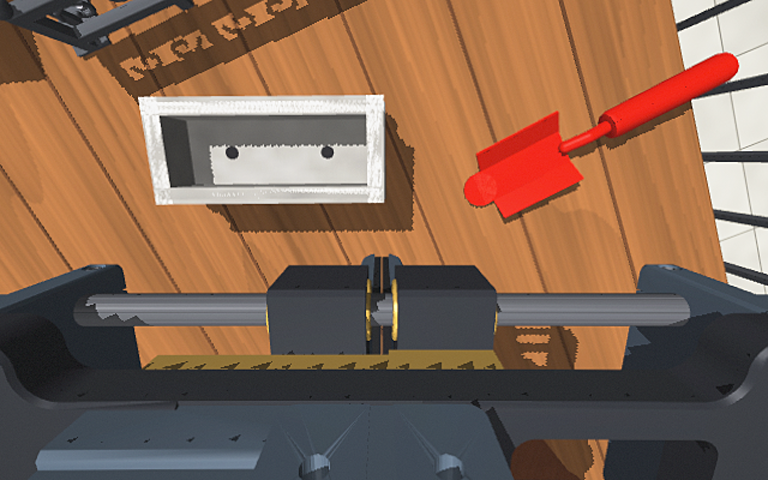

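Run:
```python
from h import *
i,m=wload("pics/w7.png")
c,t=corners_pose(np.array([[139,96],[384,95],[384,202],[156,205]])/1.2,m)
n=c-.1*np.array([np.cos(t),np.sin(t)]);f=2*c-n
print("disp near",np.linalg.norm(n-[.4378,-.0743]),"far",np.linalg.norm(f-[.6376,-.0827]))
print("trowel tip",ray(np.array([[464,190]])/1.2,m,.02))
# finger pose candidates local
R=np.array([[np.cos(t),-np.sin(t)],[np.sin(t),np.cos(t)]])
for l in([.085,-.061],[.085,-.085]): print(l,(c+R@l).round(4))
```

```text
len 0.1959 0.1965 wid 0.0875 0.0858
c [0.5275 0.0445] t -0.3966 far [0.6198 0.0058] near [0.4353 0.0831]
disp near 0.15739983005709507 far 0.09030560917811929
trowel tip [[ 0.6772113  -0.05947485  0.02      ]]
[0.085, -0.061] [ 0.5824 -0.0446]
[0.085, -0.085] [ 0.5731 -0.0668]
```

apply_moves:
  motion:
    - [[-0.9,-0.2,-3.5,0,-1],[-1,-0.2,-3.5,0,-1],[0,0,-4,0,-1],[0,0,-4,0,-1],[0,0,-2.4,0,-1],[0,0,-0.5,0,-1],[0,0,0,0,-1],[0.2,0.4,0,0.01,-1],[0.2,0.4,0,0.01,-1],[0.2,0.4,0,0.01,-1],[0.2,0.4,0,0,-1],[0.2,0.4,0,0,-1],[0,0,0,0,-1]]

```text
time: 13.5
position: [0.5809, -0.0411, 0.0126]
ee_rot: [-0.0, 0.982, -0.187, 0.001]
force: [-0.8, 0.5, -0.3]
gripper_width: 0.006
```

apply_moves:
  motion:
    - [[0.3,0.4,0,0.027,-1],[0.3,0.4,0,0.027,-1],[0.3,0.4,0,0.027,-1],[0.3,0.4,0,0.027,-1],[0.3,0.4,0,0.027,-1],[0.3,0.4,0,0.027,-1],[0.3,0.4,0,0.027,-1],[0.18,0.42,0,0.027,-1],[0.18,0.42,0,0.027,-1],[0.18,0.42,0,0.027,-1],[0.18,0.42,0,0.027,-1],[0.18,0.42,0,0.027,-1],[0.18,0.42,0,0.027,-1],[0.18,0.42,0,0.027,-1],[0,0,0,0,-1]]

```text
time: 14.75
position: [0.6139, 0.0164, 0.012]
ee_rot: [-0.0, 1.0, 0.002, 0.0]
force: [-0.0, 0.4, -0.0]
gripper_width: 0.003
```

Run:
```python
from h import *
print(get_obs()['position'],get_obs()['force'])
wsnap("pics/w8.png")
```

```text
[0.61394873 0.01640876 0.01200607] [-0.0411637   0.43948573 -0.02798373]
```

View pics/w8.png

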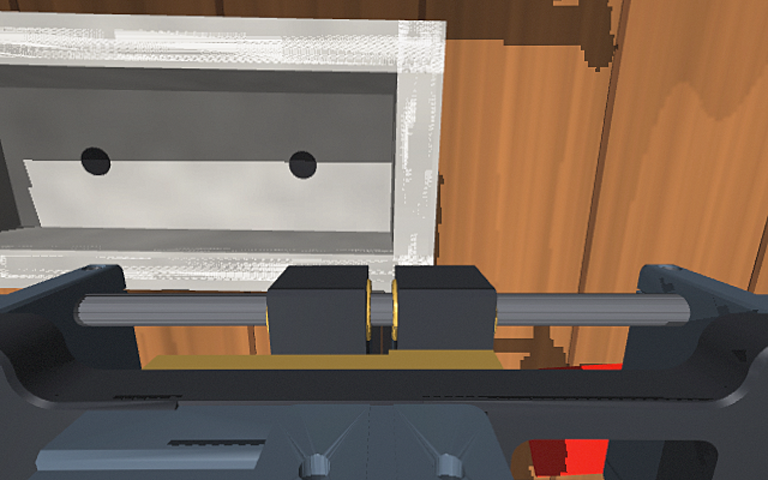

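apply_moves:
  motion:
    - [[0.12,0.42,0,0.023,-1],[0.12,0.42,0,0.023,-1],[0.12,0.42,0,0.023,-1],[0.12,0.42,0,0.023,-1],[0.1,0.42,0,0.023,-1],[0.1,0.42,0,0.023,-1],[0.1,0.42,0,0.023,-1],[0.05,0.42,0,0.023,-1],[0.05,0.42,0,0.023,-1],[0.05,0.42,0,0.023,-1],[0,0,0,0,-1]]

```text
time: 15.72
position: [0.623, 0.0585, 0.012]
ee_rot: [-0.0, 0.993, 0.117, -0.0]
force: [0.2, 0.3, -0.1]
gripper_width: 0.001
```

Run:
```python
from h import *
print(get_obs()['position'],get_obs()['force'])
wsnap("pics/w9.png")
i=grab_frame("top");zoom(i,180,60,420,260,3,"pics/t9.png")
```

```text
[0.62300791 0.05849377 0.01195185] [ 0.21150549  0.25108335 -0.08673488]
```

View pics/w9.png

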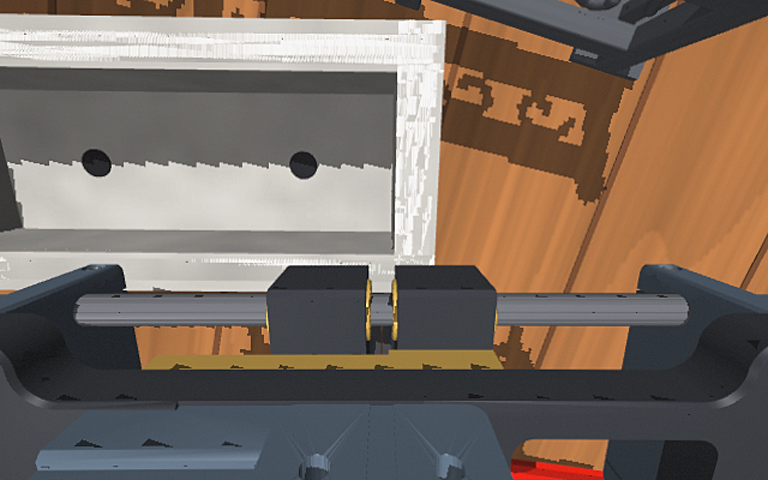

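View pics/t9.png

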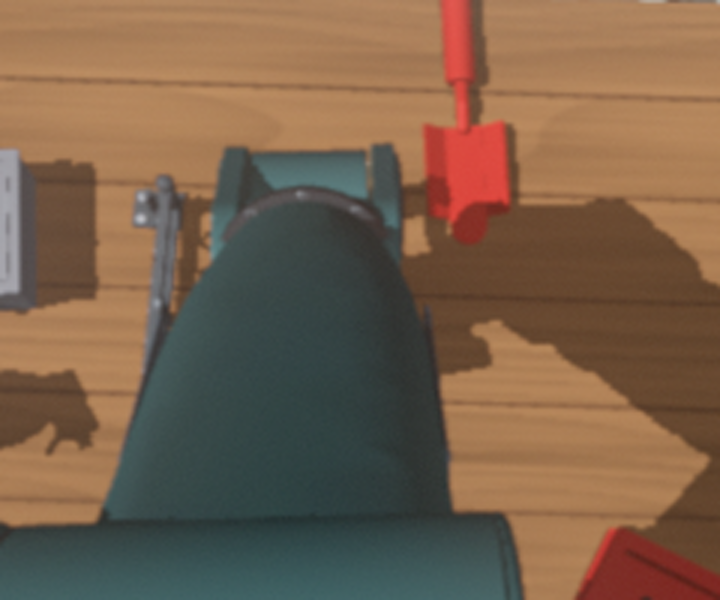

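```bash
cat >> h.py <<'E'
RO=np.array([.554,.1955]);RT=-.039
def rail(p):
    d=np.asarray(p)-RO;c,s=np.cos(RT),np.sin(RT);return np.array([c*d[0]+s*d[1],-s*d[0]+c*d[1]]).round(4)
def from_corner(px,m,local,t,z=.07):
    P=ray([px],m,z)[0,:2];c,s=np.cos(t),np.sin(t);R=np.array([[c,-s],[s,c]])
    C=P-R@np.array(local);u=np.array([c,s]);print("c",C.round(4),"rail: c",rail(C),"far",rail(C+.1*u),"near",rail(C-.1*u),"plinth far+corner",rail(C+R@[.1,.045]));return C
E
python3 - <<'E'
from h import *
i,m=wload("pics/w9.png")
P=ray(np.array([[0,15],[446,19],[0,66],[395,72]])/1.2,m,.07)[:,:2]
for a,b in((0,1),(2,3)): d=P[b]-P[a]; print(np.arctan2(d[1],d[0]))
from_corner(np.array([446,19])/1.2,m,[.096,.041],.222)
E
```

```text
0.23072025479348185
0.22444535129956134
c [0.5311 0.105 ] rail: c [-0.0194 -0.0913] far [ 0.0772 -0.0655] near [-0.116  -0.1171] plinth far+corner [ 0.0656 -0.022 ]
```

apply_moves:
  motion:
    - [[0.03,0.25,0,0.014,-1],[0.03,0.25,0,0.014,-1],[0.03,0.25,0,0.014,-1],[0.03,0.25,0,0.014,-1],[0,0.2,0,0.012,-1],[0,0.2,0,0.012,-1],[0,0,0,0,-1]]

```text
time: 16.4
position: [0.6242, 0.0721, 0.012]
ee_rot: [-0.0, 0.988, 0.156, 0.0]
force: [-0.1, -0.2, -0.2]
gripper_width: 0.01
```

Run:
```python
from h import *
print(get_obs()['position'],get_obs()['force'])
wsnap("pics/w10.png")
```

```text
[0.62423618 0.07211534 0.0119573 ] [-0.14287858 -0.23576858 -0.17776076]
```

View pics/w10.png

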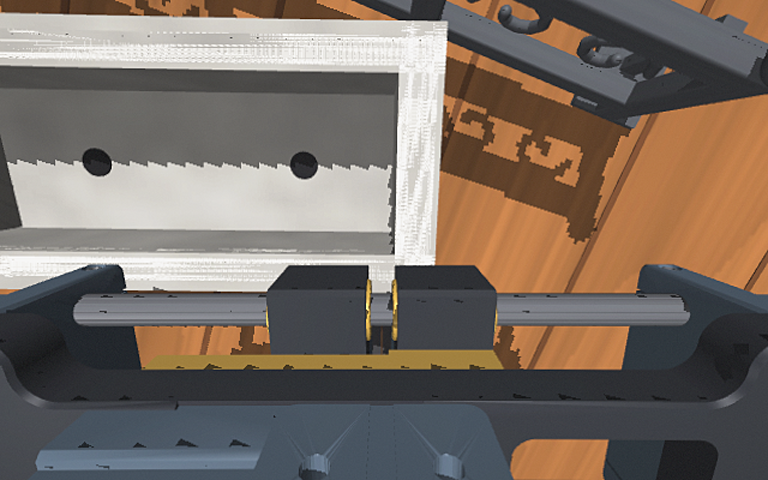

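apply_moves:
  motion:
    - [[0,0.1,0,0.006,-1],[0,0.1,0,0.006,-1],[0,0.1,0,0.006,-1],[0,0.1,0,0.006,-1]]

```text
time: 16.78
position: [0.6242, 0.0757, 0.0119]
ee_rot: [0.0, 0.986, 0.167, 0.0]
force: [1.1, -2.5, -0.5]
gripper_width: 0.003
```

apply_moves:
  motion:
    - [[0,0.1,0,0.005,-1],[0,0.1,0,0.005,-1]]

```text
time: 16.95
position: [0.6242, 0.0778, 0.0119]
ee_rot: [-0.0, 0.985, 0.172, -0.0]
force: [0.9, -2.6, -0.6]
gripper_width: 0.007
```

Run:
```python
from h import *
print(get_obs()['position'],get_obs()['force'])
wsnap("pics/w11.png")
i,m=wload("pics/w11.png");zoom(i,330,0,490,100,4.5,"pics/w11z.png")
```

```text
[0.62416089 0.07778781 0.01192727] [ 0.89568908 -2.62634651 -0.55804157]
```

View pics/w11z.png

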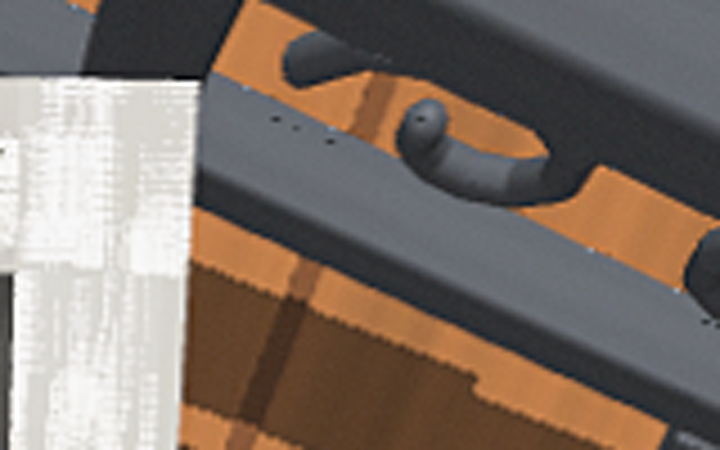

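apply_moves:
  motion:
    - [[0,0.1,0,0.005,-1],[0,0.1,0,0.005,-1]]

```text
time: 17.17
position: [0.6242, 0.0797, 0.0119]
ee_rot: [-0.0, 0.984, 0.177, -0.0]
force: [0.8, -2.1, -0.8]
gripper_width: 0.005
```

apply_moves:
  motion:
    - [[0,0.1,0,0.005,-1]]

```text
time: 17.25
position: [0.6241, 0.0808, 0.0119]
ee_rot: [0.0, 0.984, 0.18, -0.0]
force: [0.3, -3.1, -1.1]
gripper_width: 0.006
```

apply_moves:
  motion:
    - [[0,0.1,0,0.005,-1]]

```text
time: 17.33
position: [0.6242, 0.0818, 0.0119]
ee_rot: [0.0, 0.983, 0.182, -0.0]
force: [1.7, -2.6, -2.0]
gripper_width: 0.005
```

apply_moves:
  motion:
    - [[0,0.1,0,0.005,-1]]

```text
time: 17.42
position: [0.6241, 0.0828, 0.0119]
ee_rot: [-0.0, 0.983, 0.185, -0.0]
force: [1.0, -2.2, -0.2]
gripper_width: 0.006
```

apply_moves:
  motion:
    - [[0,0.1,0,0.005,-1]]

```text
time: 17.5
position: [0.6242, 0.0838, 0.0119]
ee_rot: [0.0, 0.982, 0.187, 0.0]
force: [2.1, -2.3, -0.2]
gripper_width: 0.005
```

Run:
```python
from h import *
print(get_obs()['position'],get_obs()['force'])
wsnap("pics/w12.png")
i,m=wload("pics/w12.png");zoom(i,330,0,490,100,4.5,"pics/w12z.png")
P=ray(np.array([[446,20.]])/1.2,m,.07);print(P)
```

```text
[0.6241611  0.08378955 0.01194327] [ 2.11264883 -2.30783194 -0.24813565]
[[0.60173487 0.18930052 0.07      ]]
```

View pics/w12z.png

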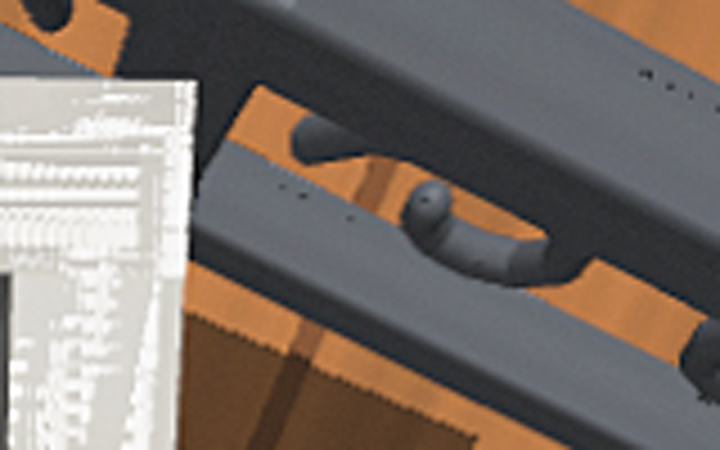

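View pics/w12.png

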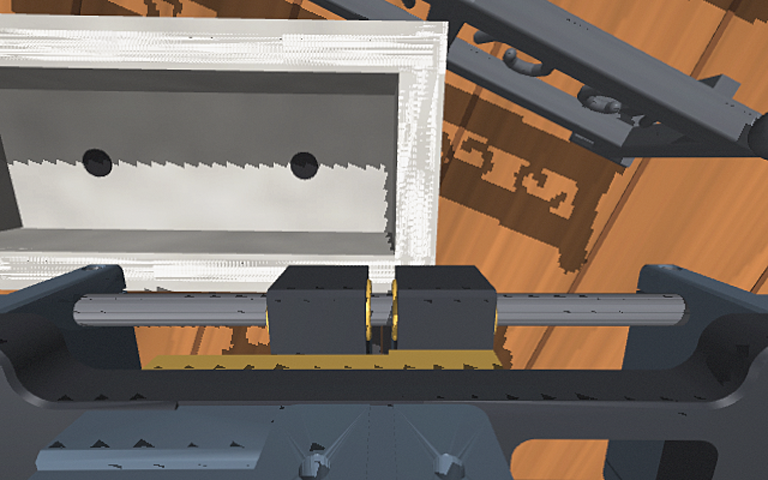

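apply_moves:
  motion:
    - [[0,0.1,0,0.005,-1]]

```text
time: 17.63
position: [0.6242, 0.0847, 0.0119]
ee_rot: [0.0, 0.982, 0.189, -0.0]
force: [0.8, -2.2, 0.9]
gripper_width: 0.005
```

apply_moves:
  motion:
    - [[0,0.1,0,0.005,-1]]

```text
time: 17.72
position: [0.6242, 0.0857, 0.0119]
ee_rot: [0.0, 0.981, 0.192, -0.0]
force: [2.6, -9.4, -0.6]
gripper_width: 0.006
```

apply_moves:
  motion:
    - [[0,0.1,0,0.005,-1]]

```text
time: 17.8
position: [0.6244, 0.0861, 0.012]
ee_rot: [0.001, 0.981, 0.195, 0.0]
force: [4.1, -18.9, -0.6]
gripper_width: 0.007
```

apply_moves:
  motion:
    - [[0,0.1,0,0.005,-1]]

```text
time: 17.88
position: [0.6245, 0.0863, 0.012]
ee_rot: [0.001, 0.98, 0.197, 0.0]
force: [4.9, -26.6, -0.6]
gripper_width: 0.005
```

apply_moves:
  motion:
    - [[0,-0.4,0,0,-1],[0.3,-0.9,0,0,-1],[0.4,-1,0,0,-1],[0,0,4,0,-1],[0,0,4,0,-1],[-2,-1,3,0,-1],[-3,-1,2,0,-1],[-3,-1,2,0,-1],[-3,-1,2,0,-1],[-3,-1,1,0,-1],[0,0,0,0,-1],[0,0,0,0,-1]]

```text
time: 18.88
position: [0.4909, 0.014, 0.1929]
ee_rot: [0.0, 0.981, 0.196, 0.001]
force: [-0.2, -0.1, 0.3]
gripper_width: 0.006
```

Run:
```python
from h import *
print(get_obs()['position'],get_obs()['force'])
wsnap("pics/w13.png")
```

```text
[0.49087098 0.01397331 0.19293489] [-0.15766645 -0.08905566  0.26028129]
```

View pics/w13.png

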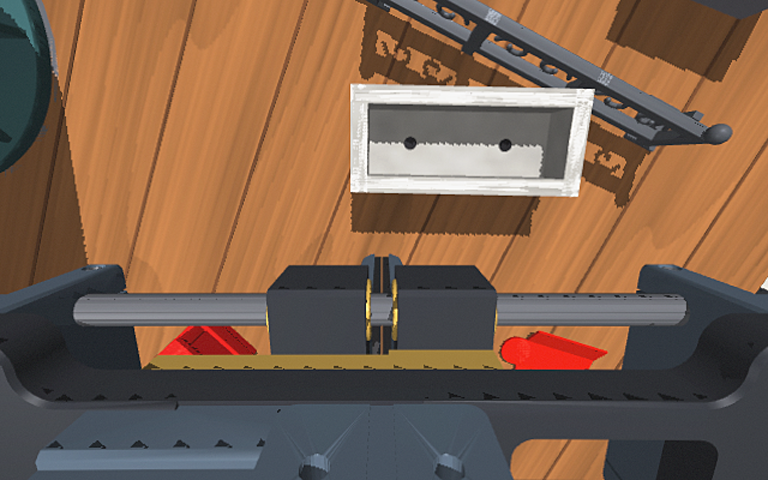

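Run:
```python
from h import *
i,m=wload("pics/w13.png")
c,t=corners_pose(np.array([[351,86],[593,89],[579,196],[352,193]])/1.2,m)
u=np.array([np.cos(t),np.sin(t)]);R=np.array([[u[0],-u[1]],[u[1],u[0]]])
print("rail c,far,near,corner",rail(c),rail(c+.1*u),rail(c-.1*u),rail(c+R@[.1,.045]))
for l in([-.075,-.061],[-.075,-.085]): print(l,(c+R@l).round(4))
print("far picket finial", ray(np.array([[717,134]])/1.2,m,.085))
```

```text
len 0.1944 0.1962 wid 0.0855 0.0857
c [0.5269 0.1143] t 0.3819 far [0.6197 0.1516] near [0.4342 0.077 ]
rail c,far,near,corner [-0.0239 -0.0822] [ 0.0674 -0.0413] [-0.1151 -0.123 ] [ 0.049  -0.0003]
[-0.075, -0.061] [0.4801 0.0298]
[-0.075, -0.085] [0.489  0.0075]
far picket finial [[0.70008425 0.19274968 0.085     ]]
```

apply_moves:
  motion:
    - [[-0.1,-0.4,-3.5,0,-1],[-0.1,-0.3,-4,0,-1],[0,0,-4,0,-1],[0,0,-4,0,-1],[0,0,-2,0,-1],[0,0,-0.6,0,-1],[0,0,0,0,-1],[-0.2,0.4,0,-0.005,-1],[-0.2,0.4,0,-0.005,-1],[-0.2,0.4,0,-0.01,-1],[-0.2,0.4,0,-0.02,-1],[-0.2,0.4,0,-0.02,-1],[-0.3,0.4,0,-0.03,-1],[-0.3,0.4,0,-0.03,-1],[-0.3,0.4,0,-0.03,-1],[-0.3,0.4,0,-0.03,-1],[0,0,0,0,-1]]

```text
time: 20.35
position: [0.4673, 0.0444, 0.012]
ee_rot: [0.0, 0.994, 0.107, 0.001]
force: [0.3, 0.5, -0.9]
gripper_width: 0.004
```

Run:
```python
from h import *
print(get_obs()['position'],get_obs()['force'])
wsnap("pics/w14.png")
```

```text
[0.46731916 0.04443063 0.01203818] [ 0.34644935  0.49518484 -0.93143623]
```

View pics/w14.png

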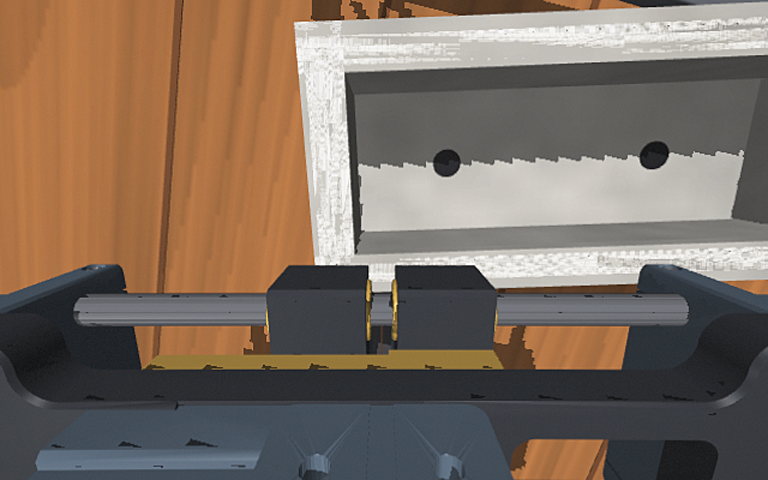

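apply_moves:
  motion:
    - [[-0.22,0.37,0,-0.02,-1],[-0.22,0.37,0,-0.02,-1],[-0.22,0.37,0,-0.02,-1],[-0.2,0.37,0,-0.02,-1],[-0.2,0.37,0,-0.022,-1]]

```text
time: 20.82
position: [0.4575, 0.0622, 0.0118]
ee_rot: [0.0, 0.998, 0.057, 0.001]
force: [1.2, -7.0, 4.8]
gripper_width: 0.003
```

apply_moves:
  motion:
    - [[-0.15,0.3,0,-0.022,-1],[-0.15,0.3,0,-0.022,-1],[-0.15,0.3,0,-0.022,-1]]

```text
time: 21.07
position: [0.4529, 0.0712, 0.0118]
ee_rot: [0.0, 1.0, 0.024, 0.001]
force: [0.6, -5.7, 4.7]
gripper_width: 0.003
```

Run:
```python
from h import *
print(get_obs()['position'],get_obs()['force'])
wsnap("pics/w15.png")
zoom(grab_frame("scene"),230,60,450,240,3.4,"pics/s15.png")
```

```text
[0.45291957 0.07118727 0.01179163] [ 0.6204883  -5.65317681  4.65593869]
```

View pics/w15.png

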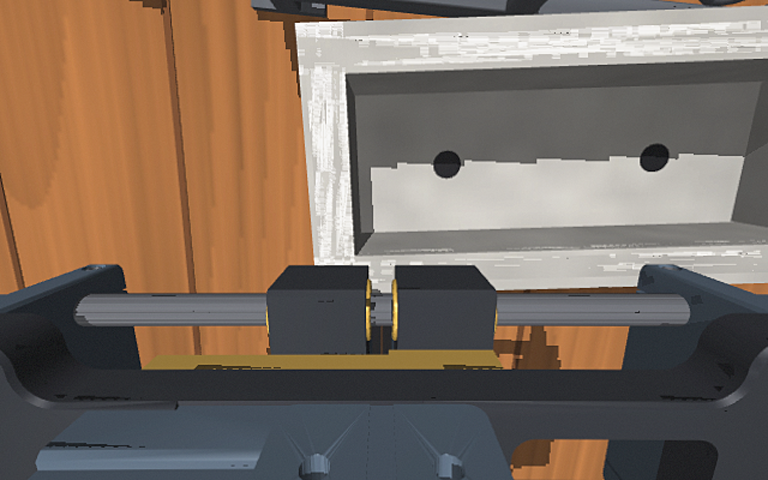

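View pics/s15.png

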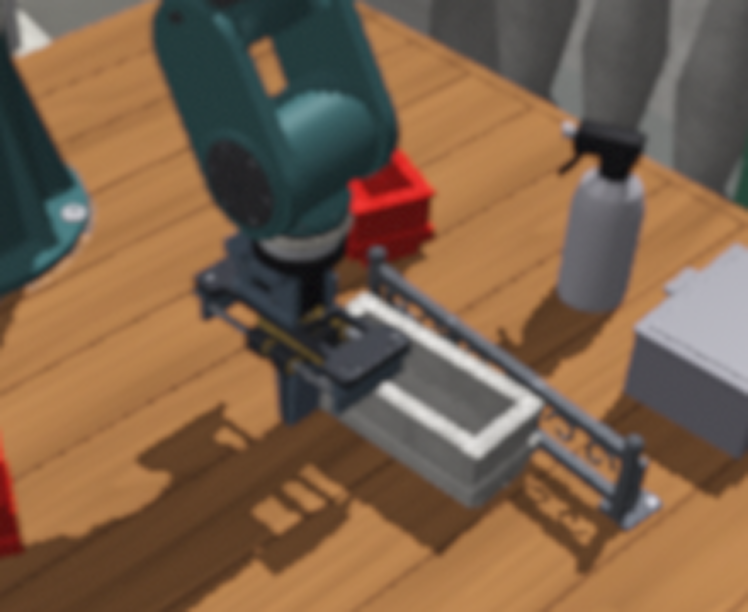

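apply_moves:
  motion:
    - [[-0.1,0.3,0,-0.02,-1],[-0.1,0.3,0,-0.02,-1],[-0.1,0.3,0,-0.02,-1]]

```text
time: 21.42
position: [0.4494, 0.08, 0.0114]
ee_rot: [0.0, 1.0, -0.006, 0.0]
force: [-1.5, -5.8, 5.5]
gripper_width: 0.006
```

apply_moves:
  motion:
    - [[0,0.2,0,-0.01,-1],[0,0.2,0,-0.01,-1]]

```text
time: 21.58
position: [0.4489, 0.084, 0.0112]
ee_rot: [0.0, 1.0, -0.015, -0.0]
force: [-2.7, -5.1, 3.4]
gripper_width: 0.005
```

Run:
```python
from h import *
print(get_obs()['position'],get_obs()['force'])
wsnap("pics/w16.png")
```

```text
[0.44885464 0.08399315 0.01123011] [-2.68771841 -5.08486163  3.41938131]
```

View pics/w16.png

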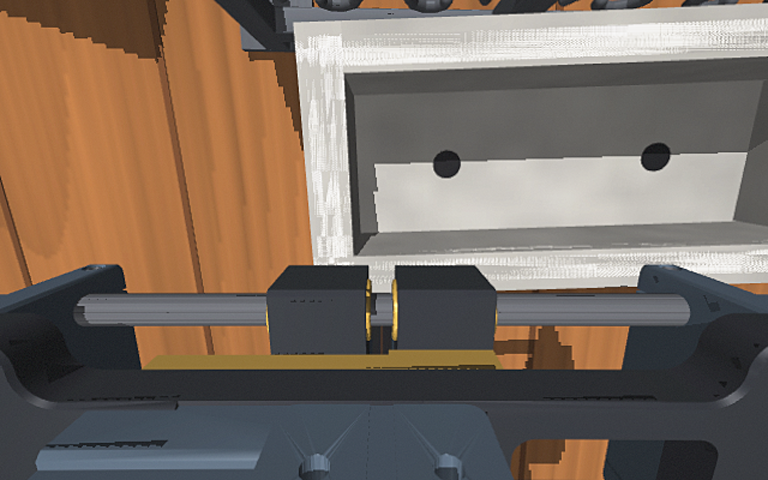

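Some 10 mm remain; approaching slowly with force checks.

apply_moves:
  motion:
    - [[0,0.1,0,0,-1],[0,0.1,0,0,-1],[0,0.1,0,0,-1],[0,0.1,0,0,-1]]

```text
time: 21.97
position: [0.4488, 0.0879, 0.0111]
ee_rot: [0.0, 1.0, -0.015, -0.0]
force: [-3.4, -5.3, 4.4]
gripper_width: 0.006
```

apply_moves:
  motion:
    - [[0,0.1,0,0,-1],[0,0.1,0,0,-1]]

```text
time: 22.13
position: [0.4488, 0.0899, 0.0111]
ee_rot: [0.0, 1.0, -0.015, -0.0]
force: [-2.6, -6.3, 3.9]
gripper_width: 0.005
```

apply_moves:
  motion:
    - [[0,0.08,0,0,-1]]

```text
time: 22.22
position: [0.4488, 0.0907, 0.0111]
ee_rot: [0.0, 1.0, -0.015, -0.0]
force: [-3.2, -5.9, 3.3]
gripper_width: 0.007
```

Run:
```python
from h import *
print(get_obs()['position'],get_obs()['force'])
wsnap("pics/w17.png")
```

```text
[0.44875985 0.09073848 0.01105688] [-3.24457708 -5.87588974  3.33416391]
```

View pics/w17.png

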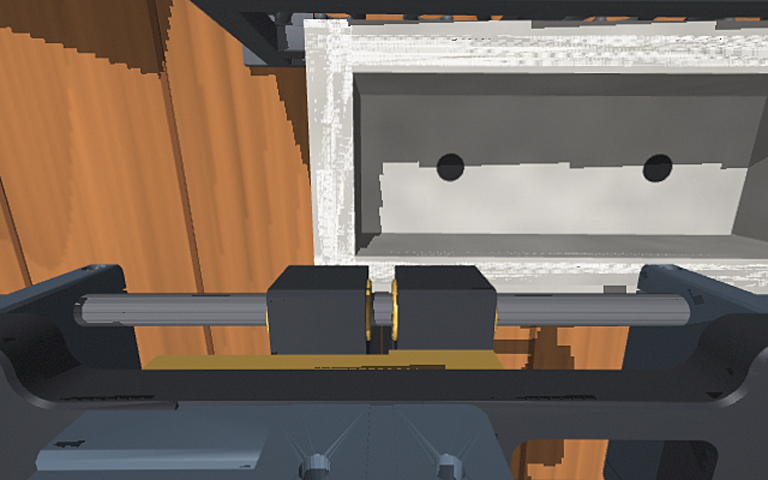

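apply_moves:
  motion:
    - [[0,0.08,0,0,-1]]

```text
time: 22.35
position: [0.4488, 0.0915, 0.0111]
ee_rot: [0.0, 1.0, -0.015, -0.0]
force: [-2.8, -6.0, 2.7]
gripper_width: 0.004
```

apply_moves:
  motion:
    - [[0,0.08,0,0,-1]]

```text
time: 22.43
position: [0.4487, 0.0922, 0.0111]
ee_rot: [0.0, 1.0, -0.015, -0.0]
force: [-1.4, -21.3, 5.9]
gripper_width: 0.007
```

apply_moves:
  motion:
    - [[0,0.08,0,0,-1]]

```text
time: 22.52
position: [0.4487, 0.0923, 0.0111]
ee_rot: [0.001, 1.0, -0.015, -0.0]
force: [0.9, -35.0, 6.9]
gripper_width: 0.006
```

apply_moves:
  motion:
    - [[0,-0.3,0,0,-1],[0,-0.8,0,0,-1],[0,-1,0,0,-1],[0,0,3,0,-1],[0,0,4,0,-1],[2,-1,3,0,-1],[3,-1,2,0,-1],[3,-0.5,2,0,-1],[3,-0.4,2,0,-1],[0,0,0,0,-1],[0,0,0,0,-1]]

```text
time: 23.43
position: [0.5606, 0.0425, 0.1719]
ee_rot: [-0.0, 1.0, -0.016, 0.001]
force: [-0.6, -0.6, -0.6]
gripper_width: 0.007
```

Run:
```python
from h import *
print(get_obs()['position'],get_obs()['force'])
wsnap("pics/w18.png")
i,m=wload("pics/w18.png");zoom(i,200,0,520,150,2.5,"pics/w18z.png")
```

```text
[0.56058529 0.04246136 0.17192151] [-0.60171708 -0.63408301 -0.62061515]
```

View pics/w18.png

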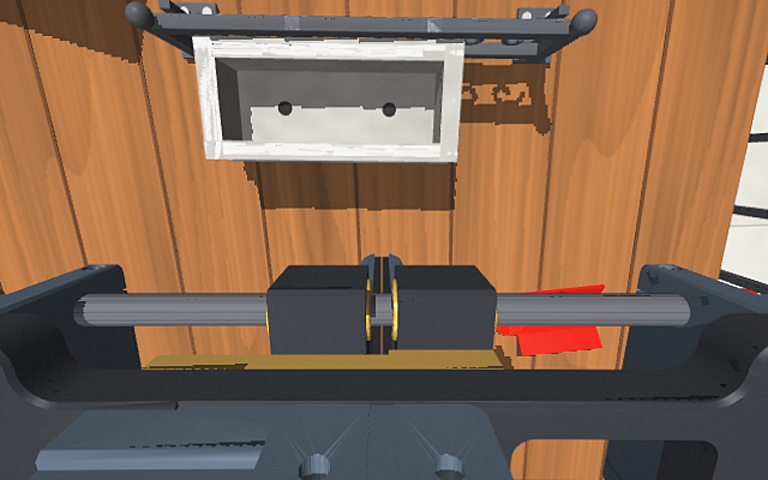

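View pics/w18z.png

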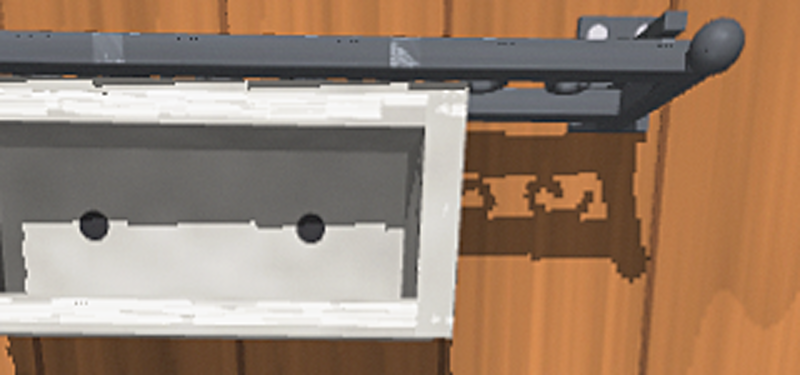

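Run:
```python
from h import *
i,m=wload("pics/w18.png");zoom(i,100,0,260,70,5,"pics/w18a.png");zoom(i,340,0,500,70,5,"pics/w18b.png")
```

```text
(no output)
```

View pics/w18a.png

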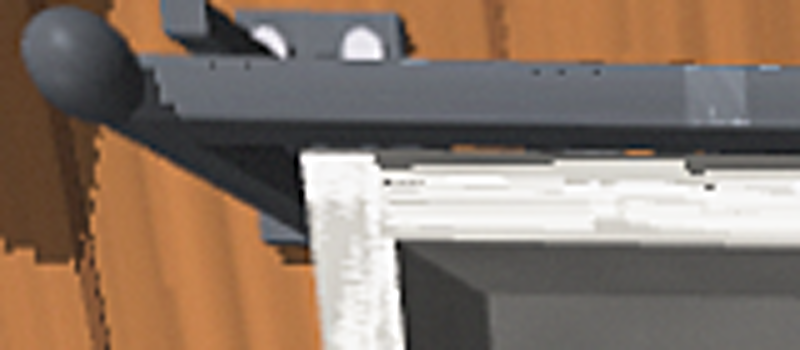

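View pics/w18b.png

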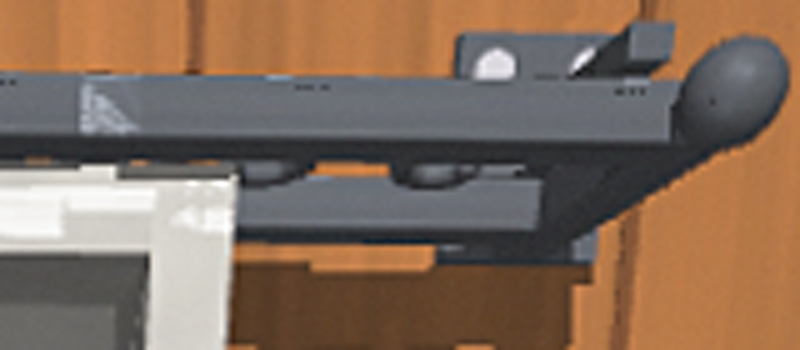

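Run:
```python
from h import *
i,m=wload("pics/w18.png")
r=ray([[160,23.6],[258,24.8],[340,26.8],[472,28.4]],m,.076)[:,:2]
k=np.polyfit(r[:,0],r[:,1],1);print("rail front edge",k)
for z in(.07,):
  T=ray([[160.4,30.2],[387.4,35.2],[380.5,133],[172,133]],m,z)[:,:2];print(T)
  print("gap rim->rail (expect 4mm)",np.polyval(k,T[:2,0])-T[:2,1])
print(ray([[138/1.2,16/1.2],[584/1.2,22/1.2]],m,.083)[:,:2])
corners_pose(np.array([[160.4,30.2],[387.4,35.2],[381,134],[172,132.5]]),m)
```

```text
rail front edge [-0.04583907  0.22084124]
[[0.42851993 0.1978734 ]
 [0.62483733 0.18802435]
 [0.62063321 0.10547298]
 [0.4249656  0.11167682]]
gap rim->rail (expect 4mm) [0.00332489 0.00417493]
[[0.40028556 0.20675796]
 [0.70239394 0.19378733]]
len 0.1966 0.1962 wid 0.0858 0.0836
c [0.5249 0.1506] t -0.0444 far [0.6248 0.1462] near [0.425  0.1551]
```

apply_moves:
  motion:
    - [[-0.9,0.5,-3.5,0,-1],[-0.9,0.5,-3.5,0,-1],[0,0.5,-4,0,-1],[0,0.5,-3,0,-1],[0,0.5,-2,-0.01,-1],[0,0,0,0,-1],[0,0.4,0,0,-1],[0,0.4,0,0,-1],[0,0.4,0,0,-1],[0,0.3,0,0,-1],[0,0.2,0,0,-1],[0,0.1,0,0,-1]]

```text
time: 24.48
position: [0.5415, 0.0868, 0.0117]
ee_rot: [-0.0, 1.0, -0.021, 0.001]
force: [0.1, -0.7, -0.3]
gripper_width: 0.007
```

apply_moves:
  motion:
    - [[0,0.08,0,0,-1]]

```text
time: 24.57
position: [0.5413, 0.0874, 0.0114]
ee_rot: [-0.0, 1.0, -0.021, 0.0]
force: [0.8, 0.9, 0.5]
gripper_width: 0.002
```

apply_moves:
  motion:
    - [[0,0.06,0,0,-1]]

```text
time: 24.65
position: [0.5412, 0.0879, 0.0111]
ee_rot: [-0.0, 1.0, -0.021, 0.0]
force: [0.6, -1.6, 0.8]
gripper_width: 0.003
```

apply_moves:
  motion:
    - [[0,0.05,0,0,-1]]

```text
time: 24.73
position: [0.5412, 0.088, 0.0111]
ee_rot: [0.0, 1.0, -0.021, 0.0]
force: [-0.1, -10.5, 5.6]
gripper_width: 0.004
```

apply_moves:
  motion:
    - [[0,0.03,0,0,-1]]

```text
time: 24.82
position: [0.5412, 0.088, 0.0112]
ee_rot: [0.0, 1.0, -0.021, 0.0]
force: [-1.2, -12.8, 5.5]
gripper_width: 0.006
```

apply_moves:
  motion:
    - [[0,0.04,0,0,-1],[0,0,0,0,-1]]

```text
time: 24.98
position: [0.5412, 0.088, 0.0111]
ee_rot: [0.001, 1.0, -0.021, -0.0]
force: [-1.3, -13.8, 6.1]
gripper_width: 0.006
```

apply_moves:
  motion:
    - [[0,-0.3,0,0,-1],[0,-0.6,0,0,-1],[1.5,-0.2,0,0,-1],[2,0,0,0,-1],[1.9,0,0,0,-1],[0,0.4,0,0,-1],[0,0.2,0,0,-1],[0,0.1,0,0,-1]]

```text
time: 25.65
position: [0.5942, 0.0851, 0.0106]
ee_rot: [0.0, 1.0, -0.021, -0.001]
force: [-0.4, 0.1, 0.0]
gripper_width: 0.006
```

apply_moves:
  motion:
    - [[0,0.06,0,0,-1]]

```text
time: 25.73
position: [0.594, 0.0856, 0.0106]
ee_rot: [0.0, 1.0, -0.021, -0.001]
force: [1.5, -7.9, -2.2]
gripper_width: 0.0
```

apply_moves:
  motion:
    - [[0,0.04,0,0,-1],[0,0,0,0,-1]]

```text
time: 25.9
position: [0.594, 0.0856, 0.0106]
ee_rot: [0.0, 1.0, -0.021, -0.001]
force: [-1.2, -5.1, -2.1]
gripper_width: 0.004
```

apply_moves:
  motion:
    - [[0,0.05,0,0,-1],[0,0,0,0,-1]]

```text
time: 26.07
position: [0.594, 0.0856, 0.0107]
ee_rot: [0.001, 1.0, -0.021, -0.001]
force: [-1.1, -10.0, -2.3]
gripper_width: 0.006
```

apply_moves:
  motion:
    - [[0,-0.3,0,0,-1],[0,-0.6,0,0,-1],[-2,0,0,0,-1],[-3,0,0,0,-1],[-3,0.3,0,0,-1],[-3,0.3,0,0,-1],[-2.8,0.3,0,0,-1],[0,0.4,0,0,-1],[0,0.1,0,0,-1]]

```text
time: 26.82
position: [0.4559, 0.0916, 0.0111]
ee_rot: [0.0, 1.0, -0.021, -0.0]
force: [0.9, -1.0, 0.5]
gripper_width: 0.004
```

apply_moves:
  motion:
    - [[0,0.06,0,0,-1]]

```text
time: 26.9
position: [0.4566, 0.0917, 0.011]
ee_rot: [0.0, 1.0, -0.021, -0.001]
force: [-7.9, -13.7, 8.2]
gripper_width: 0.003
```

Seated there too, at 0.0917 m. Backing off and lifting for a final look.

apply_moves:
  motion:
    - [[0,-0.3,0,0,-1],[0,-0.8,0,0,-1],[0,-1,0,0,-1],[0,0,3,0,-1],[1,-1,4,0,-1],[2,-1,3,0,-1],[3,-0.5,2,0,-1],[2.5,-0.5,2,0,-1],[2,-0.5,2,0,-1],[0,0,0,0,-1],[0,0,0,0,-1]]

```text
time: 27.82
position: [0.5631, 0.0352, 0.1709]
ee_rot: [-0.0, 1.0, -0.022, 0.001]
force: [-0.3, -0.1, -0.6]
gripper_width: 0.002
```

Run:
```python
from h import *
print(get_obs()['position'],get_obs()['force'])
wsnap("pics/w19.png")
i,m=wload("pics/w19.png");zoom(i,100,0,260,90,5,"pics/w19a.png");zoom(i,340,0,500,90,5,"pics/w19b.png")
```

```text
[0.56313713 0.03516797 0.1709464 ] [-0.27977897 -0.07696284 -0.62927279]
```

View pics/w19.png

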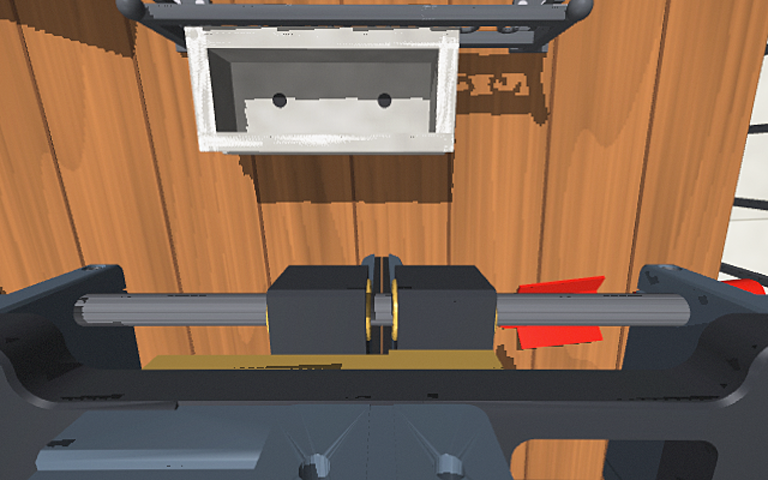

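View pics/w19a.png

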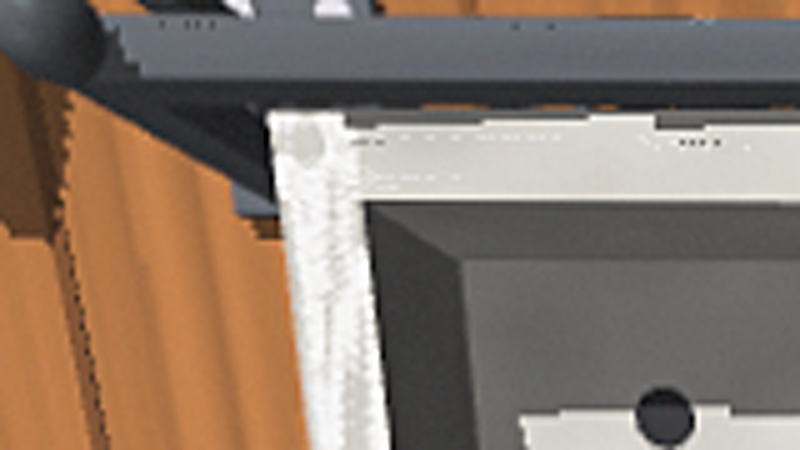

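View pics/w19b.png

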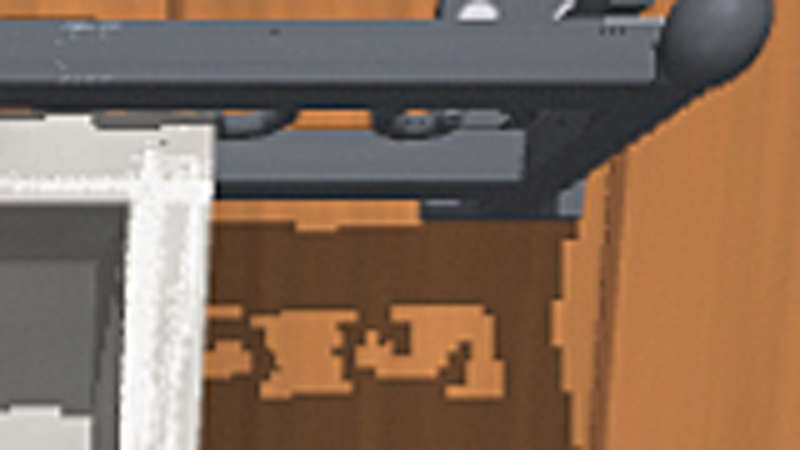

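Run:
```python
from h import *
i,m=wload("pics/w19.png")
r=ray([[154,15.4],[255,16],[340,16.2],[470,16.2]],m,.076)[:,:2];k=np.polyfit(r[:,0],r[:,1],1)
T=ray([[153.6,22.2],[383,24.2]],m,.07)[:,:2]
print(k,"gaps",np.polyval(k,T[:,0])-T[:,1], "mid x rail",rail(T.mean(0)))
print(job_done())
```

```text
[-0.04436086  0.21999815] gaps [0.00305495 0.00389944] mid x rail [-0.0273 -0.0034]
the job is handed in; nothing more can be done
None
```

The trough is home against the rail, walked there with the closed fingers pushing at plinth height, and the job is handed in at about 28 s of the 72 s. No verdict came back.

**Swings**
1. The far end went forward about 88 mm, and the near end moved about 7 mm.
2. The near end went past it to about 157 mm from its start, with the far end about 90 mm from its own.
3. The far end met the rail (end centre about −41 mm in the rail frame) while the near end was still at about −123 mm.
4. The near end followed up to the rail.

**Final checks**
- **Seating by touch:** I pressed gently (10–14 N) near the middle, at the far end and at the near end. Each time the trough was solid. The three contact points lie on one line, within about 0.3 mm of the rail's direction.
- **Seating by camera:** The gap from rim to rail measured 3.1 mm at the near end and 3.9 mm at the far end, where 4 mm means flush. The two differ by 0.8 mm, about the size of the measuring error.
- **Along the rail:** The trough's middle is about 27 mm from the rail's middle, towards the robot; the limit is 60 mm.
- **Bystanders:** I kept clear of them and saw no movement in the pictures. I did not re-measure the pot, the mister or the trowel at the end.

**One near miss:** When the near end met the rail, the wrist force rose to 35.0 N before I backed off, because I had sent three small moves in a row without reading the force between them. Foot friction takes up part of that, so I reckon the rail itself felt about 30 N, but I could not measure it against the 35 N limit. The far end's first contact reached 26.6 N at the wrist.

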